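# Change over from grinding to soldering at the glass bench

### The job

The edges of the glass are ground, so change over to soldering: first switch the glass grinder off with the isolator lever on its top, by tipping the lever fully over to the left, and then switch the soldering station on by tipping its lever fully over to the right. The little kiln is firing: leave its lever alone, in its ON position. The three levers are alike, so go by the machine that each one stands on.

Things in the scene. Friction and masses are not known exactly. Their poses are not given: they have to be found in the camera images.
- grinder_lever_grip (a point): Centre of the black handle bar (44 mm long, 16 thick) of the grinder's lever; starts ON. Grinder: grey box 190 mm deep, 160 wide, 100 high; white grid and upright brass head (z up to 144 mm) on its top's rear half. All 3 levers are alike: on a grey block at the top's front; level hinge 70 mm down the lever from this point (here 122 mm above the table), running front to back; bar parallel to it.
- solder_lever_grip (a point): Same point of the soldering station's lever; starts OFF, hinge 112 mm above the table. Station: black box with metal switch plate, 190 deep, 140 wide, 90 high; behind the lever a brass-wool pot and a tilted iron (z to 205). Levers swing sideways between stops 34 deg left (+y, OFF) and 34 deg right (-y, ON) of upright; top-heavy: 10 deg past upright they drop to the stop alone. 1 N moves them.
- kiln_lever_grip (a point): Same point of the kiln's lever; starts ON, hinge 112 mm above the table. Kiln: steel control box 150 wide, 90 high, before a white chamber 162 mm high with a lid and wooden knob (up to 184 mm). Axes of all three points turn with the lever: z from hinge to handle, x along the hinge away from the robot (machines are yawed up to 14 deg), y to the left, 34 deg below level when OFF, above when ON.

How it is judged:
By the outcome, as a careful person would: the job done as asked, in the order asked, and still so for the second after the job is handed in, with the robot touching nothing.
It also fails if it takes over 40 s, if anything falls off the work surface, if the arm or the gripper's body presses on something with over 40 N, if the wrist force passes 120 N, or if a joint passes its speed limit or range.

### The arm

A 6-joint arm with a two-finger parallel gripper is mounted at the origin on the work surface. World frame = base frame: x ahead of the robot, y to its left, z up, the work surface at z = 0. Lengths are in mm, angles in rad, forces in N, time in s.
With the tool pointing down it reaches from about 350 to 975 mm from the base axis. Payload 7.1 kg.
Tool frame: the origin (TCP) lies on the front face of the gripper's body, between the roots of the fingers; the fingertips stand 80 mm ahead of it and the grasp point (between the pads) lies 61 mm ahead of it; z points along the fingers, y is the line along which they close (so a half turn about z gives the same grasp; the last joint's range is limited). The gripper opens to 88 mm and grips with 3 to 60 N. Pads are 20 mm wide; open, the fingers measure 115 mm over their backs; the gripper's body (75 mm by 178 mm) begins 61 mm behind the grasp point.
Start: joints at [-1.244, 0.423, 1.63, -0, 1.089, -0.019], TCP at [211.86, -587.98, 302.675] pointing down, gripper open.
Joint ranges: [-3, 3], [-0.9, 2.11], [0.09, 2.58], [-1.31, 4.45], [0.11, 2.69], [-2.54, 2.54]. Speed limits (rad/s): [2.39, 2.39, 3.01, 3.14, 3.14, 3.14].

### API

Orientations are given as a rotation vector (axis times angle).
In Python, from workcell import readout, vision, close_job gives the robot as it stands.
- The arm moves only by the tool servo_tool, never from a script. Its argument "plan" is a list that holds one entry, the list of rows, each a list of 7 numbers: the gripper command: -1 is fully open, 1 is shut, values between are in proportion, then the shift along the world's x, y, z in units of 40 mm (1.0 is 40 mm), then the turn, a rotation vector about the world's x, y, z in units of 5 degrees (1.0 is 5 degrees). A call has 1 to 5 rows; each row shifts and turns the commanded pose from where the row before left it; what a row does not reach is not made up. A row lasts 1/12 s, in which the tool goes at most 41.7 mm and 7.16 degrees, less where a joint would pass 70% of its speed; a pose out of reach is approached as far as the arm can. A call is refused whole if a number of a shift passes 1 or a number of a turn 1, either way. A call with a gripper value outside its range is refused whole. The fingers move at their own pace and stop on an object; the grip force is fixed at half the most. Time passes only in rows, so rows that do not move let the fingers close. It gives the time, the measured TCP pose, the force, the opening and the grip force at its end, in the units of the state.
- readout.get_obs(): the state, without advancing time (a new reading comes with each control period).
- vision.get_image(name): name is "scene" or "top" or "wrist"; returns the picture (400x640x3 uint8, red, green, blue); there is no depth.
- vision.camera_params(name): a dict with "fx", "fy", "cx", "cy" (pixels), "rvec" (rotation vector, rad) and "tvec" (3), from world to camera coordinates, as OpenCV has them; the wrist camera has in their place "hand_eye" (4x4, takes a point from camera to tool coordinates, whose origin is the TCP and whose axes are the flange's). Camera axes: x right, y down, z forward; pixel columns grow to the right and rows downward; lengths in mm; the calibration is good to about 2 mm. A picture is of the moment at which its call begins: read the wrist's pose just before it. camera_params takes no time and is no camera call.
- close_job(): hands the job in; it is judged then, once.
The state is a dict: "t": time; "qpos": joint angles; "qvel": joint speeds; "joint_torque": joint torques, N m; "ee_pos": TCP position; "orientation": TCP orientation; "ft_force": force on the tool from outside, world axes, zero at the start; "moment": the same for the moment, N m; "width": finger opening in mm; "grasp_force": force on a finger pad.
Only numpy, scipy, OpenCV 4.12 (cv2) and the standard library are available. Lean on these libraries where they do the work, as an engineer would, in place of code of your own. Each camera call takes 0.05 s, during which the arm holds its last target. There are 200 camera calls.

## Working session

There is one attempt and no reset: what is moved stays moved. The work goes in short steps, Python scripts to look and compute and a tool call to move; the robot and the scene stay as the last step left them, time stands still between calls to the robot, and variables do not carry over. Pictures are saved under pics/ and viewed, at most 10 in all, crops included, and the job is handed in when it is done.

Besides the shell and the picture viewer there is one more tool, called after "Emit:" in YAML: its name, and indented under it one key for each argument. servo_tool: Moves the arm, as the interface text tells. Its arguments: {"type":"object","properties":{"plan":{"type":"array"}},"required":["plan"]}

```bash
mkdir -p pics; python3 - <<'E'
from workcell import readout, vision
import cv2
for n in("scene","top"):
    cv2.imwrite(f"pics/{n}0.png",vision.get_image(n)[:,:,::-1]); print(n,vision.camera_params(n))
o=readout.get_obs(); print(o["t"],o["ee_pos"],o["orientation"],o["width"])
E
```

```text
scene {'fx': 411.20998593586785, 'fy': 411.20998593586785, 'cx': 320.4221198398787, 'cy': 198.6299238511271, 'rvec': array([ 2.32212696,  1.0069267 , -0.33708973]), 'tvec': array([-372.52539136, -173.99713602, 1204.44975493])}
top {'fx': 381.64144231815175, 'fy': 381.64144231815175, 'cx': 322.31401362678105, 'cy': 196.96279944351485, 'rvec': array([ 2.14490963, -2.13040078,  0.18403233]), 'tvec': array([-16.11745571, 567.46695055, 856.36933181])}
0.1 [ 211.73104052 -587.6287227   302.00765207] [-3.09345446e+00 -5.40252063e-01  3.40311467e-04] 87.96256593555404
```

View pics/scene0.png

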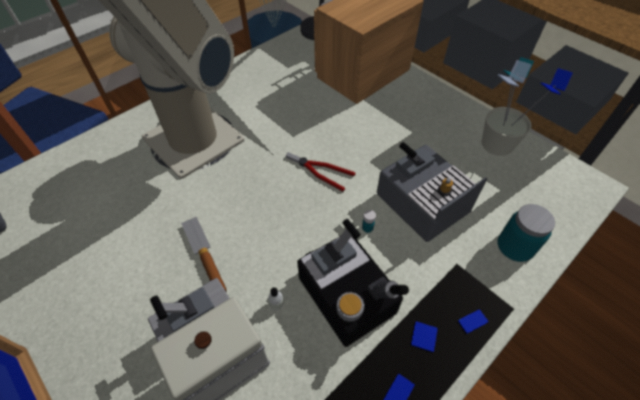

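View pics/top0.png

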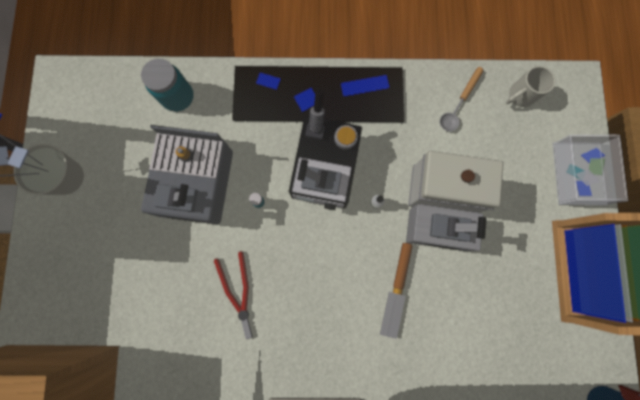

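Top view: grinder at left (~185,175), station in the middle (~325,175), kiln at right (~455,200). I'll enlarge the levers.

```bash
python3 - <<'E'
import cv2, numpy as np
t=cv2.imread("pics/top0.png"); s=cv2.imread("pics/scene0.png")
f=lambda im,x,y,w,h,k:cv2.convertScaleAbs(cv2.resize(im[y:y+h,x:x+w],None,fx=k,fy=k,interpolation=cv2.INTER_CUBIC),alpha=1.7,beta=15)
# top: two crops 100x95 x4 -> 400x380 ; scene: below
a=np.hstack([f(t,135,130,100,75+25,4),f(t,280,125,100,100,4)])
cv2.imwrite("pics/ct.png",a)
b=np.hstack([f(s,370,125,100,100,4),f(s,295,210,100,100,4)])
cv2.imwrite("pics/cs.png",b)
E
```

```text
(no output)
```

View pics/ct.png

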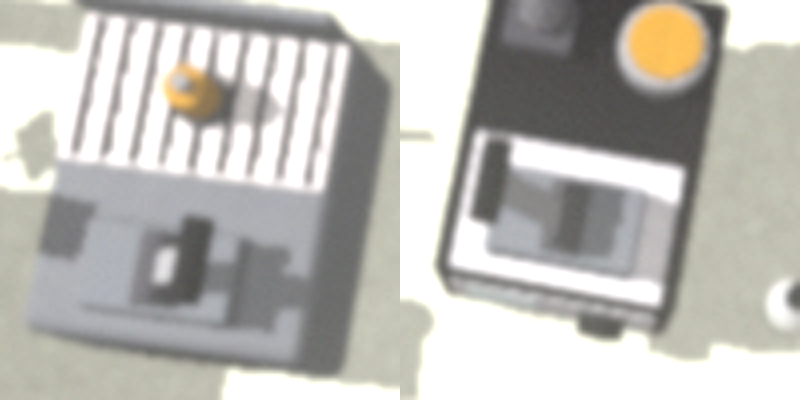

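View pics/cs.png

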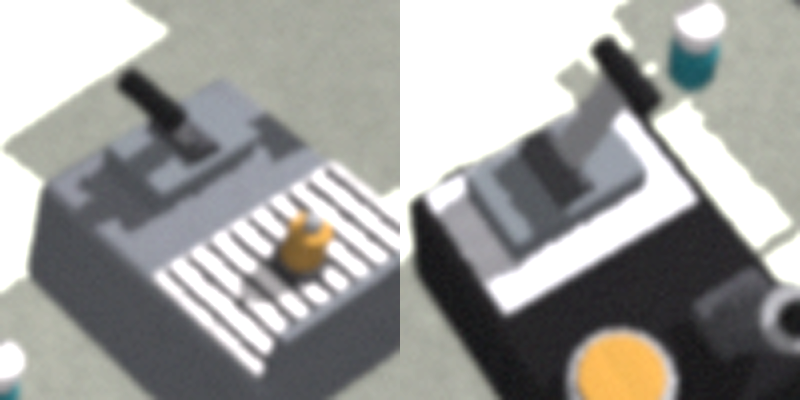

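Top crop: the grinder bar centre is about px (183.2,194.7) and the station bar about (302.7,170.2). Scene crop: about (408,149.5) and (351.5,228.7).

```bash
cat >h.py <<'E'
import numpy as np, cv2
from workcell import readout, vision
def cam(n):
    p=vision.camera_params(n); R=cv2.Rodrigues(p["rvec"])[0]
    K=np.array([[p["fx"],0,p["cx"]],[0,p["fy"],p["cy"]],[0,0,1.]]); return K,R,np.array(p["tvec"])
def atz(n,uv,z):
    K,R,t=cam(n); d=R.T@np.linalg.solve(K,[*uv,1]); c=-R.T@t; return c+d*(z-c[2])/d[2]
def tri(a,b):
    P=[k@np.c_[r,t] for k,r,t in(cam("top"),cam("scene"))]
    X=cv2.triangulatePoints(P[0],P[1],np.array(a,float),np.array(b,float)).ravel(); return X[:3]/X[3]
E
python3 - <<'E'
from h import *
for nm,a,b,z,e in(("grinder",(183.2,194.7),(408,149.5),180,[(184.2,184.5),(181.8,205)]),("solder",(302.7,170.2),(351.5,228.7),170,[(304,160.5),(301.3,180)])):
    print(nm,tri(a,b).round(),atz("top",a,z).round(),atz("scene",b,z).round())
    d=atz("top",e[0],z)-atz("top",e[1],z); print(" bar len",np.linalg.norm(d).round(),"yaw",np.degrees(np.arctan2(d[1],d[0])).round(1))
for q in((135+58/4,130+160/4),(135+325/4,130+190/4)):print("grid corner",atz("top",q,100).round())
for q in((280+75/4,125+130/4),(280+285/4,125+168/4),(280+50/4,125+255/4),(280+258/4,125+303/4)):print("plate",atz("top",q,90).round())
print("kiln",atz("top",(482,228),170).round())
o=readout.get_obs(); R=cv2.Rodrigues(np.array(o["orientation"]))[0]; print(R.round(2))
E
```

```text
grinder [548. 268. 183.] [548. 268. 180.] [546. 271. 180.]
 bar len 42.0 yaw -2.8
solder [603.  30. 170.] [603.  29. 170.] [603.  30. 170.]
 bar len 42.0 yaw -6.8
grid corner [617. 377. 100.]
grid corner [601. 226. 100.]
plate [652.  43.  90.]
plate [630. -78.  90.]
plate [579.  55.  90.]
plate [552. -62.  90.]
kiln [ 486. -334.  170.]
[[ 0.94  0.34 -0.  ]
 [ 0.34 -0.94  0.  ]
 [ 0.   -0.   -1.  ]]
```

Emit:
servo_tool:
  plan:
    - [[1,0,0.4,0.8,0,0,0],[1,0.3,0.85,0.4,0,0,-0.6],[1,0.35,0.85,0,0,0,-0.6],[1,0.35,0.85,0,0,0,-0.6],[1,0.35,0.85,0,0,0,-0.6]]

```text
t: 0.52
ee_pos: [265.9, -434.4, 350.7]
orientation: [3.135, 0.209, 0.0]
ft_force: [0.7, 0.9, -0.7]
width: 57.9
grasp_force: 0.0
```

Emit:
servo_tool:
  plan:
    - [[1,0.35,0.85,0,0,0,-0.6],[1,0.35,0.85,0,0,0,-0.6],[1,0.35,0.85,0,0,0,-0.6],[1,0.35,0.85,0,0,0,-0.6],[1,0.35,0.85,0,0,0,-0.6]]

```text
t: 0.93
ee_pos: [335.9, -264.2, 350.5]
orientation: [-3.135, 0.202, 0.0]
ft_force: [0.8, 0.3, 0.2]
width: 24.6
grasp_force: 0.0
```

Emit:
servo_tool:
  plan:
    - [[1,0.4,0.85,0,0,0,0],[1,0.4,0.85,0,0,0,0],[1,0.4,0.85,0,0,0,0],[1,0.4,0.85,0,0,0,0],[1,0.4,0.85,0,0,0,0]]

```text
t: 1.35
ee_pos: [416.0, -94.1, 350.7]
orientation: [3.135, -0.197, 0.0]
ft_force: [-0.0, 0.6, 0.5]
width: 0.6
grasp_force: 0.0
```

Emit:
servo_tool:
  plan:
    - [[1,0.41,0.9,0,0,0,0],[1,0.41,0.9,0,0,0,0],[1,0.41,0.9,0,0,0,0],[1,0.41,0.9,0,0,0,0],[1,0.41,0.9,0,0,0,0]]

```text
t: 1.77
ee_pos: [498.0, 86.1, 350.5]
orientation: [3.135, -0.196, -0.001]
ft_force: [1.6, -1.4, -0.3]
width: 0.4
grasp_force: 0.0
```

Emit:
servo_tool:
  plan:
    - [[1,0.41,0.9,0,0,0,0],[1,0.41,0.9,0,0,0,0],[1,0.4,0.9,0,0,0,0],[1,0,0.3,-0.5,0,0,0],[1,0,0,-0.5,0,0,0]]

```text
t: 2.18
ee_pos: [547.7, 207.5, 310.7]
orientation: [-3.134, 0.192, -0.004]
ft_force: [0.5, -0.9, -0.7]
width: 0.3
grasp_force: 0.0
```

```bash
python3 - <<'E'
from h import *
o=readout.get_obs(); print(o["ee_pos"],o["qpos"])
t=vision.get_image("top")[:,:,::-1]; s=vision.get_image("scene")[:,:,::-1]
f=lambda im,x,y,w,h,k:cv2.convertScaleAbs(cv2.resize(im[y:y+h,x:x+w],None,fx=k,fy=k,interpolation=cv2.INTER_CUBIC),alpha=1.7,beta=15)
cv2.imwrite("pics/c2.png",np.hstack([f(t,135,130,100,100,4),f(s,370,85,100,100,4)]))
E
```

```text
[547.69871702 207.45689335 310.6584191 ] [3.41525140e-01 3.55662589e-01 1.71377360e+00 6.82733308e-04
 1.06920339e+00 2.03418715e+00]
```

View pics/c2.png

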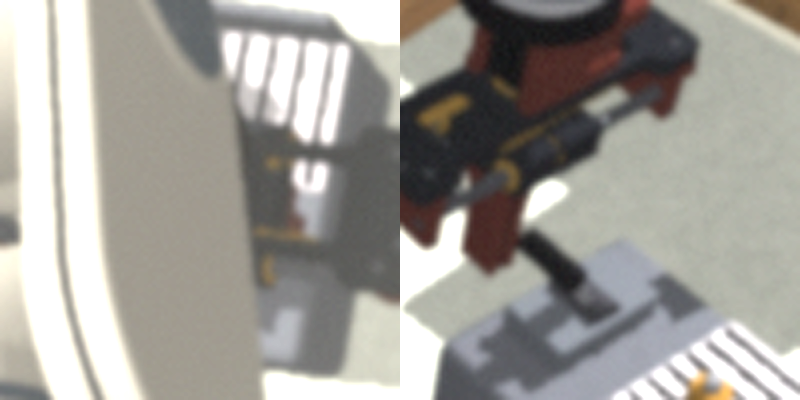

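The crop shows the closed fingers above and to the robot's right of the grinder's bar, with the lever still ON. Next I'll lower and push left.

Emit:
servo_tool:
  plan:
    - [[1,0,0,-0.6,0,0,0],[1,0,0,-0.6,0,0,0],[1,0,0,-0.35,0,0,0],[1,0.04,0.4,0,0,0,0],[1,0.04,0.4,0,0,0,0]]

```text
t: 2.7
ee_pos: [550.0, 235.9, 249.0]
orientation: [3.135, -0.201, -0.001]
ft_force: [1.2, -1.2, 1.0]
width: 0.0
grasp_force: 0.0
```

Emit:
servo_tool:
  plan:
    - [[1,0.04,0.4,0,0,0,0],[1,0.04,0.3,0,0,0,0],[1,0.04,0.3,0,0,0,0],[1,0.04,0.3,0,0,0,0],[1,0.04,0.3,0,0,0,0]]

```text
t: 3.12
ee_pos: [558.0, 301.7, 249.2]
orientation: [-3.135, 0.196, -0.001]
ft_force: [-0.6, 0.2, 0.2]
width: 0.4
grasp_force: 0.0
```

Emit:
servo_tool:
  plan:
    - [[1,0.02,0.2,0,0,0,0],[1,0.02,0.2,0,0,0,0],[1,0,0,0,0,0,0]]

```text
t: 3.37
ee_pos: [559.5, 317.6, 248.6]
orientation: [-3.135, 0.195, -0.0]
ft_force: [-0.1, -0.6, -1.1]
width: 0.7
grasp_force: 0.0
```

Emit:
servo_tool:
  plan:
    - [[1,0,-0.5,0,0,0,0],[1,0,-0.6,0.3,0,0,0],[1,0,-0.6,0.8,0,0,0],[1,0,-0.6,0.8,0,0,0],[1,0,-0.6,0.7,0,0,0]]

```text
t: 3.78
ee_pos: [559.2, 198.6, 354.0]
orientation: [3.135, -0.197, -0.001]
ft_force: [0.7, -0.3, 0.1]
width: 0.8
grasp_force: 0.0
```

Emit:
servo_tool:
  plan:
    - [[1,0,-0.8,0,0,0,0],[1,0.1,-0.8,0,0,0,0],[1,0.2,-0.8,0,0,0,0],[1,0.2,-0.8,0,0,0,0],[1,0,0,0,0,0,0]]

```text
t: 4.2
ee_pos: [580.1, 67.2, 352.9]
orientation: [3.133, -0.203, 0.001]
ft_force: [0.4, 0.6, -0.3]
width: 0.4
grasp_force: 0.0
```

```bash
python3 - <<'E'
from h import *
o=readout.get_obs(); print(o["ee_pos"],o["ft_force"],o["t"])
t=vision.get_image("top")[:,:,::-1]; s=vision.get_image("scene")[:,:,::-1]
f=lambda im,x,y,w,h,k:cv2.convertScaleAbs(cv2.resize(im[y:y+h,x:x+w],None,fx=k,fy=k,interpolation=cv2.INTER_CUBIC),alpha=1.7,beta=15)
cv2.imwrite("pics/c3.png",np.hstack([f(t,120,130,100,100,4),f(s,370,105,100,100,4)]))
E
```

```text
[580.14593784  67.1809669  352.90508545] [ 0.35662876  0.63926623 -0.33437405] 4.2
```

View pics/c3.png

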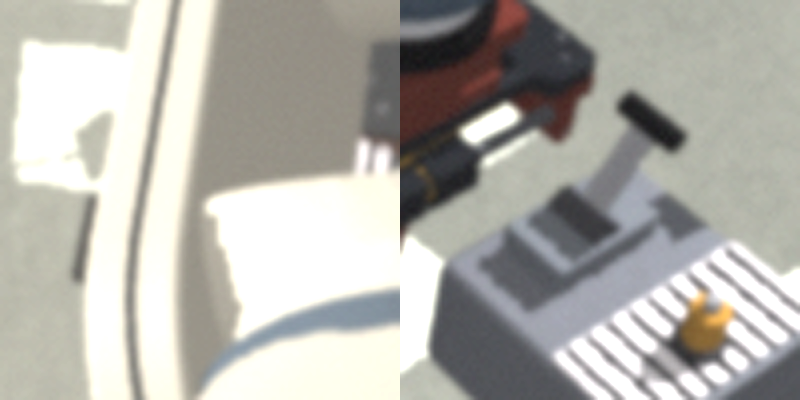

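The grinder lever has dropped to the left, with the bar at about scene px (433,135). I'll check that against its stop numerically, then move to the left of the station lever.

```bash
python3 - <<'E'
from h import *
print(atz("scene",(370+252/4,105+120/4),180))
E
```

```text
[556.37320667 349.58173689 180.        ]
```

Emit:
servo_tool:
  plan:
    - [[1,0.35,0.2,-0.3,0,0,0],[1,0.35,0.2,-0.6,0,0,0],[1,0,0,-0.7,0,0,0],[1,0,0,-0.7,0,0,0],[1,0,0,-0.5,0,0,0]]

```text
t: 4.72
ee_pos: [606.3, 89.4, 238.2]
orientation: [3.135, -0.195, -0.004]
ft_force: [-0.5, 0.3, -0.3]
width: 0.7
grasp_force: 0.0
```

Emit:
servo_tool:
  plan:
    - [[1,-0.05,-0.4,0,0,0,0],[1,-0.05,-0.4,0,0,0,0],[1,-0.04,-0.35,0,0,0,0],[1,-0.04,-0.3,0,0,0,0],[1,-0.04,-0.3,0,0,0,0]]

```text
t: 5.13
ee_pos: [598.6, 17.7, 241.1]
orientation: [-3.135, 0.196, -0.001]
ft_force: [0.1, -0.8, 0.1]
width: 0.4
grasp_force: 0.2
```

Emit:
servo_tool:
  plan:
    - [[1,-0.04,-0.3,0,0,0,0],[1,-0.04,-0.3,0,0,0,0],[1,-0.03,-0.2,0,0,0,0],[1,-0.02,-0.2,0,0,0,0],[1,0,0,0,0,0,0]]

```text
t: 5.55
ee_pos: [593.3, -23.5, 240.8]
orientation: [3.135, -0.199, 0.0]
ft_force: [-0.4, 0.2, -0.1]
width: 0.0
grasp_force: 0.0
```

Emit:
servo_tool:
  plan:
    - [[1,0,0.5,0,0,0,0],[1,0,0.6,0.3,0,0,0],[1,0,0.6,0.8,0,0,0],[1,0,0.6,0.8,0,0,0],[1,-0.5,0,0.7,0,0,0]]

```text
t: 5.97
ee_pos: [575.7, 73.5, 346.5]
orientation: [-3.134, 0.193, -0.005]
ft_force: [0.2, -0.1, 0.5]
width: 0.3
grasp_force: 0.0
```

Emit:
servo_tool:
  plan:
    - [[1,-0.8,0,0,0,0,0],[1,-0.8,0,0,0,0,0],[1,-0.8,0,0,0,0,0],[1,-0.8,0,0,0,0,0],[1,0,0,0,0,0,0]]

```text
t: 6.38
ee_pos: [440.1, 70.0, 344.0]
orientation: [3.135, -0.196, -0.007]
ft_force: [-0.3, 0.4, -0.5]
width: 0.6
grasp_force: 0.0
```

```bash
python3 - <<'E'
from h import *
o=readout.get_obs(); print(o["ee_pos"],o["ft_force"],o["t"])
s=vision.get_image("scene")[:,:,::-1]
cv2.imwrite("pics/c4.png",cv2.convertScaleAbs(cv2.resize(s[100:350,140:490],None,fx=2.2,fy=2.2,interpolation=cv2.INTER_CUBIC),alpha=1.7,beta=15))
E
```

```text
[440.11153262  70.04718367 344.03815415] [-0.31607699  0.44770674 -0.46337982] 6.3833
```

View pics/c4.png

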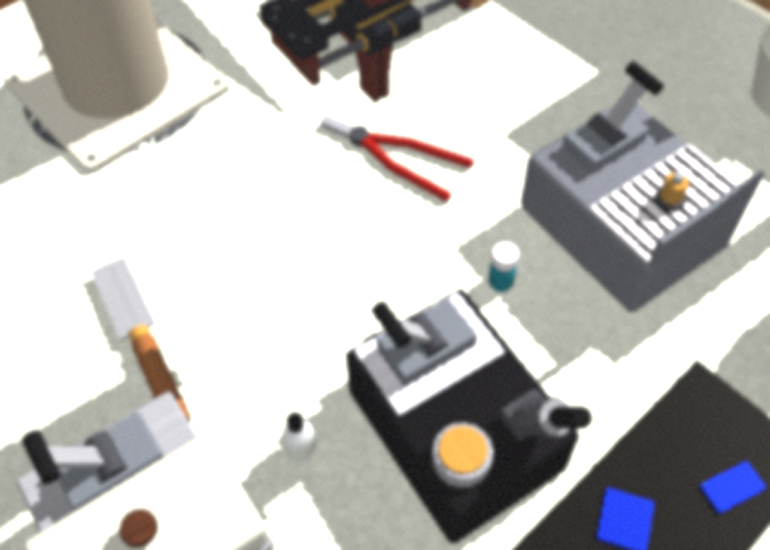

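The grinder lever is left (OFF), the station lever is right with its bar at about (393,325) in the crop, and the kiln is unchanged. I'll check the stop position before handing in.

```bash
python3 - <<'E'
from h import *
from workcell import close_job
p=atz("scene",(140+393/2.2,100+325/2.2),170); print(p)
if p[1]<-42: print(close_job())
E
```

```text
[590.5630717  -46.80346164 170.        ]
the job is handed in; nothing more can be done
None
```

The job is handed in: I tipped the grinder's lever fully left (OFF), then the soldering station's fully right (ON), never touched the kiln's lever, and the arm was clear of everything after about 6.5 s.

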